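Pack the spoon, then find the full snack pot by feel

TASK

Get the snack ready to go: pull the spoon out of the pegboard toy, push it handle down into its narrow travel tube until it is fully home, and let go of it. Then heft the three closed snack pots one after another, from the robot's left to its right, lifting each a few centimetres straight up over its own place and setting the lighter ones back upright where they stood. Finish while still holding the heaviest pot up in the gripper, upright and still, at least 15 cm above the tray, and leave the other things where they are.

Things in the scene. Friction and masses are not known exactly. Their poses are not given: they have to be found in the camera images.
- spoon: lime green spoon, 115 mm, 30 g, upright, handle down 32 mm deep in a loose hole of the pegboard. Origin: centre of the handle's foot, z up along it. Round handle 9 mm thick to 60 mm; collar 24 mm across, 60 to 64 mm; neck 10 by 14 mm to 78 mm; then the bowl, a flat paddle to 115 mm, 10 mm thick along the spoon's x, 26 to 30 mm wide along y: grip it across x
- tube: white upright travel tube, fixed to the tray, 69 mm tall, outside 22 to 29 mm, suction foot 52 mm across; bore 12 mm wide, 64 mm deep, mouth flaring to 19 mm over the top 11 mm. Origin: centre of underside. With the spoon fully home its collar rests on the rim, its foot 60 mm below the mouth
- tube_mouth (a point): centre of the tube's mouth, at the height of its rim, 69 mm above the tray's upper face; z up
- pot_a: closed grey snack pot, twist cap, 72 mm tall, upright; cap 58 mm across (50 to 72 mm up), body 56. Origin: centre of underside, z up. The three look alike; the full one weighs 250 to 350 g, the others 85 to 135 g; which place has it varies. At the start each place on the tray has one pot, within about 12 mm of its centre
- pot_b: closed grey snack pot, twist cap, 72 mm tall, upright; cap 58 mm across (50 to 72 mm up), body 56. Origin: centre of underside, z up. The three look alike; the full one weighs 250 to 350 g, the others 85 to 135 g; which place has it varies. At the start each place on the tray has one pot, within about 12 mm of its centre
- pot_c: closed grey snack pot, twist cap, 72 mm tall, upright; cap 58 mm across (50 to 72 mm up), body 56. Origin: centre of underside, z up. The three look alike; the full one weighs 250 to 350 g, the others 85 to 135 g; which place has it varies. At the start each place on the tray has one pot, within about 12 mm of its centre
- place_left (a point): the left of the three places for pots (left, middle, right as the robot sees them, left is +y), a thin white disc 84 mm across on the tray, nothing raised; the point is its centre on the tray's upper face, 6 mm above the table. Places are 125 mm apart along the tray's y axis
- place_middle (a point): the middle of the three places for pots (left, middle, right as the robot sees them, left is +y), a thin white disc 84 mm across on the tray, nothing raised; the point is its centre on the tray's upper face, 6 mm above the table. Places are 125 mm apart along the tray's y axis
- place_right (a point): the right of the three places for pots (left, middle, right as the robot sees them, left is +y), a thin white disc 84 mm across on the tray, nothing raised; the point is its centre on the tray's upper face, 6 mm above the table. Places are 125 mm apart along the tray's y axis
- tray: clear acrylic tray insert, fixed, 320 (x) by 520 mm (y), upper face 6 mm above the table, rim 14 mm high; origin: centre of underside. Pots in a row on the side nearer the robot; pegboard and tube on the far side, one left, one right, in either order, ramekin between
- pegboard: chunky white plastic pegboard toy, fixed on the tray, 85 (x) by 110 (y) by 40 mm high, three coloured pegs 22 mm wide standing 22 mm above its top; the spoon's hole is at x -20, y +28 mm, 10.5 mm wide, its bottom 8 mm above the board's underside. Origin: centre of underside
- ramekin: white ceramic ramekin, 76 mm across, 45 mm tall, loose bystander on the tray; origin at the centre of its underside
- teether: wooden teething ring, 64 mm across, 12 mm tall, loose bystander on the tray; origin at the centre of its underside
- sippy_cup: two-handled white sippy cup, 108 mm tall, loose bystander on the table; origin at the centre of its underside
- beaker: grey plastic beaker, 66 mm across, 60 mm tall, loose bystander on the table; origin at the centre of its underside
- toy_car: wooden toy car, 90 by 56 by 52 mm, loose bystander on the table; origin at the centre of its underside

How it is judged:
On the way, in this order (a step that is already met when the one before it is completed fails the run):
1. the spoon stands handle down in the tube, fully home, and is let go (z of spoon in the frame of tube_mouth below -0.055 m and horizontal distance between spoon and tube_mouth below 0.006 m and angle between spoon's own z axis and vertical below 0.15 rad and contact force between spoon and the fingers below 0.1 N), for 0.2 s.
2. the pot at the left place is gripped and lifted clear of the tray over its place (((height (world z) of pot_a above 0.018 m and horizontal distance between pot_a and place_left below 0.055 m and contact force between pot_a and the fingers above 0.5 N) or (height (world z) of pot_b above 0.018 m and horizontal distance between pot_b and place_left below 0.055 m and contact force between pot_b and the fingers above 0.5 N) or (height (world z) of pot_c above 0.018 m and horizontal distance between pot_c and place_left below 0.055 m and contact force between pot_c and the fingers above 0.5 N))), for 0.2 s.
3. the pot at the middle place is gripped and lifted clear of the tray over its place (((height (world z) of pot_a above 0.018 m and horizontal distance between pot_a and place_middle below 0.055 m and contact force between pot_a and the fingers above 0.5 N) or (height (world z) of pot_b above 0.018 m and horizontal distance between pot_b and place_middle below 0.055 m and contact force between pot_b and the fingers above 0.5 N) or (height (world z) of pot_c above 0.018 m and horizontal distance between pot_c and place_middle below 0.055 m and contact force between pot_c and the fingers above 0.5 N))), for 0.2 s.
4. the pot at the right place is gripped and lifted clear of the tray over its place (((height (world z) of pot_a above 0.018 m and horizontal distance between pot_a and place_right below 0.055 m and contact force between pot_a and the fingers above 0.5 N) or (height (world z) of pot_b above 0.018 m and horizontal distance between pot_b and place_right below 0.055 m and contact force between pot_b and the fingers above 0.5 N) or (height (world z) of pot_c above 0.018 m and horizontal distance between pot_c and place_right below 0.055 m and contact force between pot_c and the fingers above 0.5 N))), for 0.2 s.
At the end, for the whole second after the job is handed in: Fingers hold the heaviest pot upright (within 20 deg), still, at least 120 mm above the tray, carried by nothing else; the two lighter pots (under 1.8 N each) stand upright, let go, within 40 mm of where they started; the spoon is in the tube, foot 55 mm or more below the mouth (z of spoon in the frame of tube_mouth below -0.055 m and horizontal distance between spoon and tube_mouth below 0.006 m and angle between spoon's own z axis and vertical below 0.15 rad and ((height (world z) of pot_a above 0.126 m and angle between pot_a's own z axis and vertical below 0.35 rad and linear speed of pot_a below 0.05 m/s and contact force between pot_a and the fingers above 0.5 N and contact force between pot_a and pot_b below 0.05 N and contact force between pot_a and pot_c below 0.05 N and contact force between pot_a and tray below 0.05 N and contact force between pot_a and spoon below 0.05 N and distance of each of pot_b, pot_c from where it was at the start of the episode below 0.04 m and height (world z) of each of pot_b, pot_c below 0.012 m and angle between each of pot_b, pot_c's own z axis and vertical below 0.15 rad and contact force between each of pot_b, pot_c and the fingers below 0.1 N and contact force between each of pot_b, pot_c and tray below 1.8 N) or (height (world z) of pot_b above 0.126 m and angle between pot_b's own z axis and vertical below 0.35 rad and linear speed of pot_b below 0.05 m/s and contact force between pot_b and the fingers above 0.5 N and contact force between pot_b and pot_a below 0.05 N and contact force between pot_b and pot_c below 0.05 N and contact force between pot_b and tray below 0.05 N and contact force between pot_b and spoon below 0.05 N and distance of each of pot_a, pot_c from where it was at the start of the episode below 0.04 m and height (world z) of each of pot_a, pot_c below 0.012 m and angle between each of pot_a, pot_c's own z axis and vertical below 0.15 rad and contact force between each of pot_a, pot_c and the fingers below 0.1 N and contact force between each of pot_a, pot_c and tray below 1.8 N) or (height (world z) of pot_c above 0.126 m and angle between pot_c's own z axis and vertical below 0.35 rad and linear speed of pot_c below 0.05 m/s and contact force between pot_c and the fingers above 0.5 N and contact force between pot_c and pot_a below 0.05 N and contact force between pot_c and pot_b below 0.05 N and contact force between pot_c and tray below 0.05 N and contact force between pot_c and spoon below 0.05 N and distance of each of pot_a, pot_b from where it was at the start of the episode below 0.04 m and height (world z) of each of pot_a, pot_b below 0.012 m and angle between each of pot_a, pot_b's own z axis and vertical below 0.15 rad and contact force between each of pot_a, pot_b and the fingers below 0.1 N and contact force between each of pot_a, pot_b and tray below 1.8 N))); the arm keeps its last pose, push and grip.
It fails at once if another thing (ramekin, teething ring, sippy cup, beaker, toy car) is moved more than 30 mm (distance of any of ramekin, teether, sippy_cup, beaker, toy_car from where it was at the start of the episode above 0.03 m).
It fails at once if a pot is tipped over (more than about 45 degrees) (angle between any of pot_a, pot_b, pot_c's own z axis and vertical above 0.8 rad).
It also fails if it takes over 72 s, if anything falls off the work surface, if the arm or the gripper's body presses on something with over 40 N, if the wrist force passes 120 N, or if a joint passes its speed limit or range.

ROBOT

A 6-joint arm with a two-finger parallel gripper is mounted at the origin on the work surface. World frame = base frame: x ahead of the robot, y to its left, z up, the work surface at z = 0. Lengths are in m, angles in rad, forces in N, time in s.
With the tool pointing down it reaches from about 0.35 to 0.975 m from the base axis. Payload 4.9 kg.
Tool frame: the origin (TCP) lies at the very end of the fingers, on their centre line; the grasp point (between the pads) lies ctrl.grip_point_offset behind it (ctrl.grip_point_offset is the distance from the TCP to the grasp point, in m); z points along the fingers, y is the line along which they close (so a half turn about z gives the same grasp; the last joint's range is limited). The gripper opens to 85 mm and grips with 20 to 120 N. Pads are 22 mm wide; open, the fingers measure 114 mm over their backs; the gripper's body (76 mm by 85 mm) begins 54 mm behind the grasp point. The pads swing forward as they close: fully open they stand 13 mm farther back than shut.
Start: joints at [0.994, 0.053, 1.613, -0, 1.476, -0.119], TCP at [0.276, 0.561, 0.231] pointing down, gripper open.
Joint ranges: [-3.01, 3.01], [-1.01, 2.22], [0.06, 2.58], [-1.02, 4.17], [0.09, 2.62], [-3.14, 3.14]. Speed limits (rad/s): [2.57, 2.57, 3.14, 3.14, 3.14, 3.14].

INTERFACE

Orientations are given as a rotation vector (axis times angle).
In Python, from station import ctrl gives the robot as it stands. The module is installed in compiled form; this text tells all that it offers.
- The arm moves only by the tool drive_tool, never from a script. Its argument "steps" is a list of rows, each an object with "translation": the shift along the tool's x, y, z normalised to -1 to 1, where 1 is 4 cm, a list of three; "angular": the turn, a rotation vector about the tool's x, y, z normalised to -1 to 1, where 1 is 8 degrees, a list of three; "gripper": the opening, from 0 (shut) to 1 (fully open). In form: [{"translation": [dx, dy, dz], "angular": [wx, wy, wz], "gripper": gripper}, ...]. A call has 1 to 8 rows; each row shifts and turns the commanded pose from where the row before left it, along the tool's axes as they then stand; what a row does not reach is not made up. A row lasts 1/8 s, in which the tool goes at most 62.5 mm and 10.7 degrees, less where a joint would pass 70% of its speed; a pose out of reach is approached as far as the arm can. A call with a number of a shift or a turn outside -1 to 1 is refused whole. A call with a gripper value outside its range is refused whole. The fingers move at their own pace and stop on an object; "force" is the grip in N (left out, the last holds). Time passes only in rows, so rows that do not move let the fingers close. It gives the time, the measured TCP pose, the force, the opening and the grip force at its end, in the units of the state.
- ctrl.get_obs(): the state, without advancing time (a new reading comes with each control period).
- ctrl.get_image(name): name is "scene" or "side" or "wrist"; returns a dict with "color" (384x512x3 uint8, red, green, blue), "depth" (384x512 float32, m along the optical axis (not along the pixel's ray), 0 where there is no reading), "fx", "fy", "cx", "cy" (pixels), "R" (3x3) and "t" (3): a world point X has camera coordinates R X + t. Camera axes: x right, y down, z forward; pixel columns grow to the right and rows downward; lengths in m; the calibration is good to about 2 mm. A picture is of the moment at which its call begins.
- ctrl.finish_job(): hands the job in; it is judged then, once.
The state is a dict: "t": time; "q": joint angles; "dq": joint speeds; "effort": joint torques, N m; "tool_pos": TCP position; "tool_rot": TCP orientation; "contact_force": force on the tool from outside, world axes, zero at the start; "wrist_torque": the same for the moment, N m; "opening": finger opening in m; "grip_force": force on a finger pad.
Only numpy, scipy, OpenCV 4.12 (cv2) and the standard library are available. Lean on these libraries where they do the work, as an engineer would, in place of code of your own. Each camera call takes 0.05 s, during which the arm holds its last target. There are 200 camera calls.

## Working session

There is one attempt and no reset: what is moved stays moved. The work goes in short steps, Python scripts to look and compute and a tool call to move; the robot and the scene stay as the last step left them, time stands still between calls to the robot, and variables do not carry over. Pictures are saved under pics/ and viewed, at most 10 in all, crops included, and the job is handed in when it is done.

Besides the shell and the picture viewer there is one more tool, called after "Call:" by a JSON object that holds its "api" and its "payload", one argument or row to a line. drive_tool: Moves the arm, as the interface text tells. Its arguments: {"type":"object","properties":{"steps":{"type":"array"},"force":{"type":"number"}},"required":["steps"]}

```bash
mkdir -p pics; cat > h.py <<'E'
import numpy as np, cv2
from station import ctrl
from scipy.spatial.transform import Rotation as Ro
def cloud(im):
    d=im["depth"]; v,u=np.mgrid[:d.shape[0],:d.shape[1]]
    P=np.stack([(u-im["cx"])/im["fx"]*d,(v-im["cy"])/im["fy"]*d,d],-1)
    W=(P-im["t"])@im["R"]; W[d==0]=np.nan
    return W
def save(im,n): cv2.imwrite(f"pics/{n}.png",im["color"][:,:,::-1])
def st():
    o=ctrl.get_obs(); print({k:np.round(o[k],4).tolist() for k in("t","tool_pos","tool_rot","contact_force","opening","grip_force")})
    return o
E
python3 - <<'E'
from h import *
st(); print(ctrl.grip_point_offset)
for n in("scene","side"):
    im=ctrl.get_image(n); save(im,n+"0"); np.savez(n+"0.npz",**im)
    print(n,im["fx"],(-im["R"].T@im["t"]).round(3),im["R"][2].round(2))
a=[cv2.imread(f"pics/{n}0.png") for n in("scene","side")]
E
```

```text
{'t': 0.0, 'tool_pos': [0.2759, 0.5601, 0.23], 'tool_rot': [-0.7127, -3.059, 0.003], 'contact_force': [-0.7085, 0.0487, -0.3692], 'opening': 0.0857, 'grip_force': 0.0}
0.0187
scene 378.6813748212066 [1.069 0.377 0.819] [-0.55 -0.38 -0.75]
side 499.93956822090877 [0.392 1.282 1.089] [ 0.09 -0.78 -0.62]
```

View pics/scene0.png

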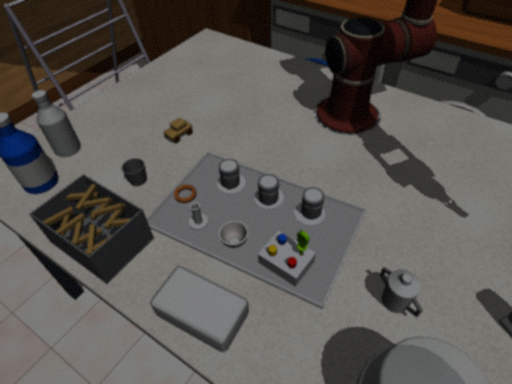

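View pics/side0.png

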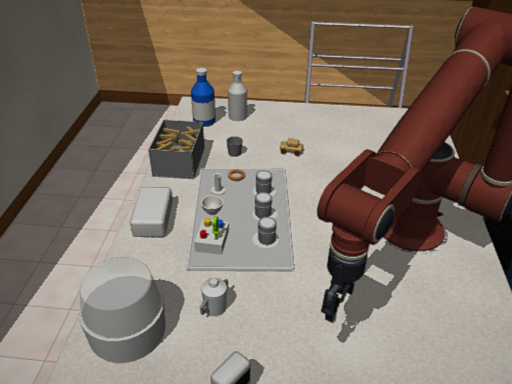

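Scene picture: pots at about (230,172), (269,188), (312,203). The spoon is at (303,240) in the pegboard, the tube at (197,215), the ramekin at (233,234) and the ring at (185,193). The side picture agrees: pegboard on the left (+y), tube on the right.

```bash
python3 - <<'E'
from h import *
for n in("scene","side"):
    im=dict(np.load(n+"0.npz")); W=cloud(im); c=im["color"]; hsv=cv2.cvtColor(c,cv2.COLOR_RGB2HSV)
    print(n)
    zt=np.nan_to_num(W[...,2]); x,y=W[...,0],W[...,1]
    reg=(x>.2)&(x<.95)&(np.abs(y)<.5)
    def comps(m,name,mn=8):
        k,l,s,ce=cv2.connectedComponentsWithStats(m.astype(np.uint8))
        for i in range(1,k):
            if s[i,4]<mn: continue
            p=W[l==i]; (cx,cy),r=cv2.minEnclosingCircle(p[:,:2].astype(np.float32))
            print(name,ce[i].round(0),s[i,4],"mean",p.mean(0).round(4),"circ",round(cx,4),round(cy,4),round(r,4),"zmin/max",p[:,2].min().round(3),p[:,2].max().round(3))
    comps(reg&(zt>.071)&(zt<.086),"ztop75")
    comps(reg&(zt>.02),"above",30)
    g=(hsv[...,0]>33)&(hsv[...,0]<60)&(hsv[...,1]>120)&(hsv[...,2]>60)
    comps(g&reg,"green",3)
    for nm,a,b in(("yellow",20,31),("blue",100,125),("red",0,6)):
        comps((hsv[...,0]>=a)&(hsv[...,0]<=b)&(hsv[...,1]>150)&(hsv[...,2]>80)&reg&(zt>.04),nm,6)
    p=W[g&reg]; p=p[np.argsort(-p[:,2])]
    for lo,hi in((.045,.07),(.07,.085),(.085,.095),(.095,.11),(.11,.135)):
        q=p[(p[:,2]>=lo)&(p[:,2]<hi)]
        if len(q): print(lo,hi,len(q),q.mean(0).round(4),q.min(0).round(4),q.max(0).round(4))
E
```

```text
scene
ztop75 [228. 166.] 261 mean [ 0.4993 -0.1349  0.0774] circ 0.4976 -0.136 0.0301 zmin/max 0.071 0.081
ztop75 [268. 182.] 290 mean [ 0.49   -0.0082  0.0774] circ 0.4881 -0.0103 0.03 zmin/max 0.071 0.081
ztop75 [ 84. 189.] 52 mean [ 0.7788 -0.405   0.0799] circ 0.7814 -0.4019 0.0173 zmin/max 0.071 0.086
ztop75 [313. 196.] 326 mean [0.4668 0.116  0.0775] circ 0.4641 0.1151 0.0305 zmin/max 0.071 0.081
ztop75 [ 98. 194.] 58 mean [ 0.7722 -0.357   0.0799] circ 0.7704 -0.3518 0.0249 zmin/max 0.072 0.086
ztop75 [ 58. 209.] 165 mean [ 0.8585 -0.4037  0.0792] circ 0.8556 -0.3922 0.0548 zmin/max 0.071 0.086
ztop75 [111. 202.] 42 mean [ 0.7712 -0.306   0.0808] circ 0.7708 -0.3027 0.018 zmin/max 0.071 0.086
ztop75 [194. 206.] 50 mean [ 0.6594 -0.1232  0.0738] circ 0.6597 -0.123 0.0145 zmin/max 0.071 0.077
ztop75 [130. 211.] 27 mean [ 0.7641 -0.2434  0.0785] circ 0.7646 -0.2422 0.0172 zmin/max 0.071 0.086
ztop75 [ 70. 217.] 17 mean [ 0.8611 -0.3561  0.0798] circ 0.861 -0.3566 0.0124 zmin/max 0.074 0.086
ztop75 [106. 244.] 376 mean [ 0.8646 -0.2172  0.0784] circ 0.8415 -0.2973 0.1348 zmin/max 
[... 6496 characters left out ...]
 0.575
red [358. 160.] 175 mean [0.2716 0.4672 0.5567] circ 0.2711 0.4645 0.0422 zmin/max 0.552 0.561
red [388. 159.] 197 mean [0.2162 0.4625 0.5608] circ 0.2208 0.4675 0.0268 zmin/max 0.555 0.566
red [203. 233.] 37 mean [0.6553 0.1722 0.0634] circ 0.6541 0.1685 0.0118 zmin/max 0.05 0.071
0.045 0.07 8 [0.6155 0.1729 0.0571] [0.614  0.17   0.0491] [0.618  0.1759 0.0657]
0.07 0.085 25 [0.615  0.1751 0.0785] [0.6044 0.1658 0.0714] [0.6258 0.1823 0.0831]
0.085 0.095 5 [0.6158 0.1786 0.0895] [0.6122 0.1766 0.0854] [0.6209 0.1805 0.0926]
0.095 0.11 14 [0.6163 0.182  0.1023] [0.6106 0.1769 0.0951] [0.621 0.186 0.11 ]
0.11 0.135 33 [0.615  0.1761 0.122 ] [0.6095 0.1631 0.1115] [0.6208 0.1872 0.1322]
```

Call:
{"api": "drive_tool", "payload": {
  "steps": [
    {"translation": [0, 0, -0.1], "angular": [0, 0, 1], "gripper": 1},
    {"translation": [0, 0, -0.1], "angular": [0, 0, 1], "gripper": 1},
    {"translation": [0, 0, -0.1], "angular": [0, 0, 1], "gripper": 1},
    {"translation": [0, 0, -0.1], "angular": [0, 0, 1], "gripper": 1},
    {"translation": [0, 0, -0.1], "angular": [0, 0, 1], "gripper": 1},
    {"translation": [0, 0, -0.1], "angular": [0, 0, 1], "gripper": 1},
    {"translation": [0, 0, -0.1], "angular": [0, 0, 1], "gripper": 1},
    {"translation": [0, 0, -0.1], "angular": [0, 0, 1], "gripper": 1}
  ]
}}

```text
t: 1.1
tool_pos: [0.276, 0.5603, 0.2627]
tool_rot: [2.231, 2.212, -0.002]
contact_force: [0.0, -1.5, 0.9]
opening: 0.0853
grip_force: 0.0
```

```bash
cat >> h.py <<'E'
def to(p,yaw=None,o=None):
    """units of a move to world point p; yaw = wanted world angle (deg) of tool y (mod 180)"""
    o=o or st(); R=Ro.from_rotvec(o["tool_rot"]).as_matrix()
    print("tool y angle",np.degrees(np.arctan2(R[1,1],R[0,1])).round(2),"tilt",np.degrees(np.arccos(-R[2,2])).round(2),R[:2,2].round(4))
    d=np.asarray(p)-o["tool_pos"]; print("world d",d.round(4),"tool units now",(R.T@d/.04).round(3))
    if yaw is not None:
        Rt=np.array([[np.sin(np.radians(yaw)),np.cos(np.radians(yaw)),0],[-np.cos(np.radians(yaw)),np.sin(np.radians(yaw)),0],[0,0,-1]])
        if Rt[:,1]@R[:,1]<0: Rt[:,:2]*=-1
        w=Ro.from_matrix(R.T@Rt).as_rotvec(); print("turn units",(np.degrees(w)/8).round(3),"then move units",(Rt.T@d/.04).round(3))
E
python3 - <<'E'
from h import *
im=dict(np.load("scene0.npz")); W=cloud(im); hsv=cv2.cvtColor(im["color"],cv2.COLOR_RGB2HSV)
g=(hsv[...,0]>33)&(hsv[...,0]<60)&(hsv[...,1]>100)&(hsv[...,2]>50)&(abs(W[...,0]-.62)<.03)&(abs(W[...,1]-.17)<.03)
p=W[g]; 
for q in (p[p[:,2]>.123],p[p[:,2]>.105]):
    w,v=np.linalg.eigh(np.cov(q[:,:2].T)); print(len(q),q.mean(0).round(4),np.degrees(np.arctan2(v[1,1],v[0,1])).round(1),np.sqrt(w).round(4))
to([.618,.171,.26],-3.3)
E
```

```text
43 [0.6174 0.1704 0.1267] 84.3 [0.0032 0.0066]
58 [0.6177 0.1733 0.1245] 83.2 [0.0032 0.0076]
{'t': 1.1, 'tool_pos': [0.276, 0.5603, 0.2627], 'tool_rot': [2.2309, 2.2116, -0.002], 'contact_force': [0.0419, -1.4855, 0.878], 'opening': 0.0853, 'grip_force': 0.0}
tool y angle -0.5 tilt 0.07 [-0.0007 -0.0011]
world d [ 0.342  -0.3893 -0.0027] tool units now [-9.659  8.633  0.071]Traceback (most recent call last):
  File "<stdin>", line 7, in <module>
  File "h.py", line 21, in to
    w=Ro.from_matrix(R.T@Rt).as_rotvec(); print("turn units",(np.degrees(w)/8).round(3),"then move units",(Rt.T@d/.04).round(3))
      ~~~~~~~~~~~~~~^^^^^^^^
  File "scipy/spatial/transform/_rotation.pyx", line 1143, in scipy.spatial.transform._rotation.Rotation.from_matrix
ValueError: Non-positive determinant (left-handed or null coordinate frame) in rotation matrix 0: [[-9.98802081e-01 -4.89208473e-02  1.07453644e-03]
 [-4.89201008e-02  9.98802442e-01  7.10375320e-04]
 [ 1.10800179e-03 -6.56957916e-04  9.99999170e-01]].
```

```bash
sed -i 's/np.array(\[\[np.sin(np.radians(yaw))/np.array([[-np.sin(np.radians(yaw))/; s/\[-np.cos(np.radians(yaw)),np.sin/[np.cos(np.radians(yaw)),np.sin/' h.py; python3 - <<'E'
from h import *
to([.618,.171,.26],-4.5)
E
```

```text
{'t': 1.1, 'tool_pos': [0.276, 0.5603, 0.2627], 'tool_rot': [2.2309, 2.2116, -0.002], 'contact_force': [0.0419, -1.4855, 0.878], 'opening': 0.0853, 'grip_force': 0.0}
tool y angle -0.5 tilt 0.07 [-0.0007 -0.0011]
world d [ 0.342  -0.3893 -0.0027] tool units now [-9.659  8.633  0.071]
turn units [-0.005  0.008  0.501] then move units [-9.033  9.286  0.067]
```

Call:
{"api": "drive_tool", "payload": {
  "steps": [
    {"translation": [0, 0, 0], "angular": [0, 0, 0.5], "gripper": 1},
    {"translation": [-0.95, 0.95, 0], "angular": [0, 0, 0], "gripper": 1},
    {"translation": [-0.95, 0.95, 0], "angular": [0, 0, 0], "gripper": 1},
    {"translation": [-0.95, 0.95, 0], "angular": [0, 0, 0], "gripper": 1},
    {"translation": [-0.95, 0.95, 0], "angular": [0, 0, 0], "gripper": 1},
    {"translation": [-0.95, 0.95, 0], "angular": [0, 0, 0], "gripper": 1},
    {"translation": [-0.95, 0.95, 0], "angular": [0, 0, 0], "gripper": 1},
    {"translation": [-0.95, 0.95, 0], "angular": [0, 0, 0], "gripper": 1}
  ]
}}

```text
t: 2.1
tool_pos: [0.5226, 0.2742, 0.2627]
tool_rot: [-2.302, -2.138, 0.001]
contact_force: [0.5, 0.4, -0.1]
opening: 0.0852
grip_force: 0.0
```

Call:
{"api": "drive_tool", "payload": {
  "steps": [
    {"translation": [-0.8, 0.85, 0], "angular": [0, 0, 0], "gripper": 1},
    {"translation": [-0.8, 0.85, 0], "angular": [0, 0, 0], "gripper": 1},
    {"translation": [-0.75, 0.85, 0], "angular": [0, 0, 0], "gripper": 1},
    {"translation": [0, 0, 0], "angular": [0, 0, 0], "gripper": 1}
  ]
}}

```text
t: 2.6
tool_pos: [0.6179, 0.172, 0.2622]
tool_rot: [-2.306, -2.133, 0.002]
contact_force: [0.0, 0.6, -0.1]
opening: 0.0854
grip_force: 0.0
```

```bash
python3 - <<'E'
from h import *
im=ctrl.get_image("wrist"); save(im,"w1"); np.savez("w1.npz",**im); print(im["fx"],(-im["R"].T@im["t"]).round(4),im["R"].round(3).tolist())
to([.618,.171,.26],-4.5)
E
```

```text
345.04362337194715 [0.6246 0.249  0.4049] [[0.997, -0.077, -0.003], [-0.072, -0.949, 0.306], [-0.026, -0.305, -0.952]]
{'t': 2.65, 'tool_pos': [0.6169, 0.1734, 0.2623], 'tool_rot': [-2.3033, -2.1345, 0.0021], 'contact_force': [-0.3354, 0.1842, -0.0417], 'opening': 0.0855, 'grip_force': 0.0}
tool y angle -4.36 tilt 0.11 [-0.0018  0.0001]
world d [ 0.0011 -0.0024 -0.0023] tool units now [-0.058  0.032  0.057]
turn units [-0.013  0.001  0.018] then move units [-0.058  0.032  0.057]
```

View pics/w1.png

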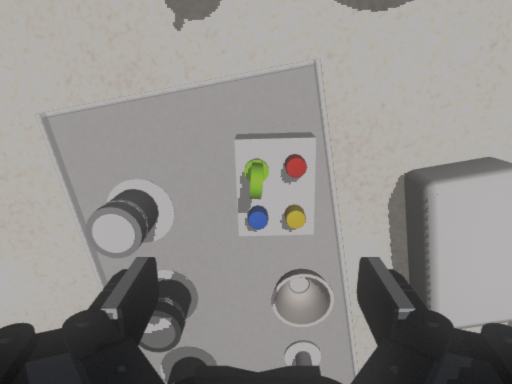

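The wrist view shows the spoon's bowl at about (256,182) and its collar at (256,170). The red peg is at (295,167), and the tube's foot at (303,355).

```bash
cat > sp.py <<'E'
from h import *
def green(im):
    hsv=cv2.cvtColor(im["color"],cv2.COLOR_RGB2HSV)
    return (hsv[...,0]>30)&(hsv[...,0]<62)&(hsv[...,1]>100)&(hsv[...,2]>50)
def spoon(im):
    W=cloud(im); p=W[green(im)&np.isfinite(W[...,0])]
    for lo,hi in((-.04,-.005),(-.005,.0)):
        zm=np.percentile(p[:,2],99); q=p[(p[:,2]>zm+lo)&(p[:,2]<=zm+hi+.004)]
        (cx,cy),wh,a=cv2.minAreaRect(q[:,:2].astype(np.float32)*1000); print("bowl",lo,hi,len(q),q.mean(0).round(4),"rect",round(cx,1),round(cy,1),np.round(wh,1),round(a,1))
    q=p[(p[:,2]>.072)&(p[:,2]<.083)]
    if len(q)>5: print("collar",len(q),cv2.minEnclosingCircle(q[:,:2].astype(np.float32)*1000))
if __name__=="__main__":
    im=dict(np.load("w1.npz")); spoon(im)
    W=cloud(im); hsv=cv2.cvtColor(im["color"],cv2.COLOR_RGB2HSV)
    for nm,a,b in(("yellow",20,31),("blue",100,125),("red",0,6)):
        m=(hsv[...,0]>=a)&(hsv[...,0]<=b)&(hsv[...,1]>150)&(hsv[...,2]>80)&(W[...,2]>.06)&(W[...,2]<.075)
        p=W[m]; print(nm,len(p),p.mean(0).round(4))
    z=W[...,2]; m=(z>.065)&(z<.085)&(hsv[...,1]<60); v,u=np.nonzero(m)
    k,l,s,ce=cv2.connectedComponentsWithStats(m.astype(np.uint8))
    for i in range(1,k):
        if s[i,4]>30: p=W[l==i]; print(ce[i].round(),s[i,4],p.mean(0).round(4),np.round(cv2.minEnclosingCircle(p[:,:2].astype(np.float32)*1000)[0],1),round(cv2.minEnclosingCircle(p[:,:2].astype(np.float32)*1000)[1],1))
E
python3 sp.py
```

```text
bowl -0.04 -0.005 349 [0.6171 0.1722 0.1235] rect 616.9 169.0 [26.6 10.3] 82.5
bowl -0.005 0.0 270 [0.6164 0.1683 0.128 ] rect 616.5 167.9 [21.2 10. ] 84.7
collar 210 ((616.1205444335938, 167.50234985351562), 11.849963188171387)
yellow 242 [0.653  0.1101 0.0682]
blue 213 [0.6132 0.1124 0.0682]
red 274 [0.6558 0.1661 0.068 ]
[471. 250.] 11830 [0.8402 0.0588 0.0696] [845.   48.2] 101.2
[115. 230.] 2557 [0.4667 0.1158 0.078 ] [464.3 113.1] 29.6
[163. 330.] 1506 [ 0.4953 -0.0103  0.0776] [487.7 -11.8] 29.8
```

Call:
{"api": "drive_tool", "payload": {
  "steps": [
    {"translation": [-0.11, 0.01, 0.2], "angular": [0, 0, 0.14], "gripper": 1},
    {"translation": [0, 0, 0.8], "angular": [0, 0, 0], "gripper": 1},
    {"translation": [0, 0, 0.8], "angular": [0, 0, 0], "gripper": 0.8},
    {"translation": [0, 0, 0.8], "angular": [0, 0, 0], "gripper": 0.6},
    {"translation": [0, 0, 0.8], "angular": [0, 0, 0], "gripper": 0.5},
    {"translation": [0, 0, 0.5], "angular": [0, 0, 0], "gripper": 0.4},
    {"translation": [0, 0, 0.35], "angular": [0, 0, 0], "gripper": 0.4},
    {"translation": [0, 0, 0], "angular": [0, 0, 0], "gripper": 0.4}
  ],
  "force": 40
}}

```text
t: 3.65
tool_pos: [0.6161, 0.1702, 0.0924]
tool_rot: [-2.322, -2.115, 0.002]
contact_force: [0.3, 0.2, -0.3]
opening: 0.0342
grip_force: 0.0
```

```bash
python3 - <<'E'
from sp import *
im=ctrl.get_image("wrist"); save(im,"w2"); spoon(im)
to([.617,.169,.093],-5.5)
E
```

```text
bowl -0.04 -0.005 1998 [0.6178 0.1758 0.1203] rect 617.0 169.6 [26.3 10.4] 81.8
bowl -0.005 0.0 1296 [0.6168 0.1697 0.1279] rect 616.8 167.9 [22.1 10.4] 82.9
collar 965 ((616.62744140625, 167.43809509277344), 12.424528121948242)
{'t': 3.7, 'tool_pos': [0.6169, 0.1703, 0.0937], 'tool_rot': [2.3224, 2.1153, 0.0007], 'contact_force': [0.3799, -0.4186, 0.4055], 'opening': 0.0341, 'grip_force': 0.0}
tool y angle -5.34 tilt 0.03 [0.0005 0.0001]
world d [ 0.0001 -0.0013 -0.0007] tool units now [-0.031  0.004  0.017]
turn units [ 0.003 -0.001  0.02 ] then move units [-0.031  0.004  0.017]
```

View pics/w2.png

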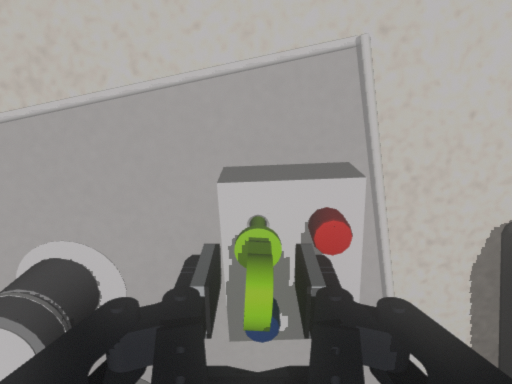

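The bowl is centred between the pads, with the bowl at column 258 and the pads at 212 and 306. A 2° turn is still needed, then I'll close.

Call:
{"api": "drive_tool", "payload": {
  "steps": [
    {"translation": [-0.04, 0, 0.02], "angular": [0, 0, 0.25], "gripper": 0.4},
    {"translation": [0, 0, 0], "angular": [0, 0, 0], "gripper": 0.2},
    {"translation": [0, 0, 0], "angular": [0, 0, 0], "gripper": 0},
    {"translation": [0, 0, 0], "angular": [0, 0, 0], "gripper": 0},
    {"translation": [0, 0, 0], "angular": [0, 0, 0], "gripper": 0},
    {"translation": [0, 0, 0], "angular": [0, 0, 0], "gripper": 0}
  ]
}}

```text
t: 4.45
tool_pos: [0.6172, 0.1685, 0.0935]
tool_rot: [2.358, 2.074, 0.002]
contact_force: [-0.9, -0.3, 6.2]
opening: 0.0096
grip_force: 42.1
```

Call:
{"api": "drive_tool", "payload": {
  "steps": [
    {"translation": [0, 0, -0.3], "angular": [0, 0, 0], "gripper": 0},
    {"translation": [0, 0, -0.3], "angular": [0, 0, 0], "gripper": 0},
    {"translation": [0, 0, -0.4], "angular": [0, 0, 0], "gripper": 0},
    {"translation": [0, 0, -0.5], "angular": [0, 0, 0], "gripper": 0},
    {"translation": [0, 0, -0.6], "angular": [0, 0, 0], "gripper": 0},
    {"translation": [0, 0, -0.6], "angular": [0, 0, 0], "gripper": 0},
    {"translation": [0, 0, -0.3], "angular": [0, 0, 0], "gripper": 0},
    {"translation": [0, 0, 0], "angular": [0, 0, 0], "gripper": 0}
  ]
}}

```text
t: 5.45
tool_pos: [0.6173, 0.1686, 0.2142]
tool_rot: [2.358, 2.074, 0.004]
contact_force: [0.3, -0.2, -0.4]
opening: 0.0093
grip_force: 41.3
```

```bash
python3 - <<'E'
from sp import *
to([.658,-.12,.21],-5.5)
im=ctrl.get_image("scene"); save(im,"s1"); np.savez("s1.npz",**im); W=cloud(im); p=W[green(im)]
im2=ctrl.get_image("side"); np.savez("s2.npz",**im2); W2=cloud(im2); p2=W2[green(im2)]
for nm,p in(("scene",p),("side",p2)):
    p=p[(abs(p[:,0]-.617)<.05)&(abs(p[:,1]-.17)<.05)]; print(nm,len(p))
    for lo in np.arange(.07,.24,.01):
        q=p[(p[:,2]>=lo)&(p[:,2]<lo+.01)]
        if len(q): print(lo.round(3),len(q),q.mean(0).round(4))
im=ctrl.get_image("wrist"); save(im,"w3"); np.savez("w3.npz",**im)
E
```

```text
{'t': 5.45, 'tool_pos': [0.6173, 0.1686, 0.2142], 'tool_rot': [2.3581, 2.0735, 0.0035], 'contact_force': [0.2711, -0.2079, -0.4167], 'opening': 0.0093, 'grip_force': 41.3375}
tool y angle -7.35 tilt 0.15 [0.0027 0.0004]
world d [ 0.0407 -0.2886 -0.0042] tool units now [-7.024  1.933  0.106]
turn units [ 0.019 -0.005 -0.231] then move units [-7.083  1.705  0.106]
scene 129
0.14 6 [0.6208 0.1705 0.145 ]
0.15 8 [0.6207 0.1708 0.1549]
0.16 8 [0.6213 0.1709 0.1656]
0.17 7 [0.6208 0.1707 0.1731]
0.18 1 [0.621  0.1718 0.1825]
0.19 49 [0.6228 0.1716 0.1975]
0.2 4 [0.6228 0.1758 0.2058]
0.21 5 [0.623  0.1805 0.2169]
0.22 6 [0.6199 0.1819 0.2233]
0.23 14 [0.6199 0.1825 0.2363]
side 116
0.13 4 [0.6159 0.1716 0.1382]
0.14 3 [0.615  0.172  0.1457]
0.15 5 [0.6152 0.1734 0.1539]
0.16 10 [0.6164 0.1728 0.1647]
0.17 4 [0.617  0.1732 0.1755]
0.18 4 [0.6158 0.1741 0.1837]
0.19 23 [0.616  0.1737 0.1961]
0.2 10 [0.6159 0.1768 0.2028]
0.21 10 [0.6172 0.1811 0.2151]
0.22 8 [0.6175 0.1813 0.2247]
0.23 11 [0.6192 0.1815 0.235 ]
```

View pics/w3.png

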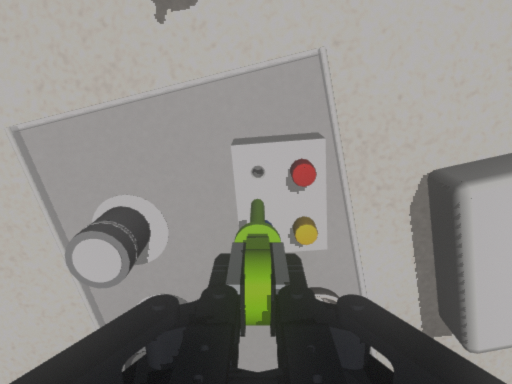

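Spoon gripped and vertical: handle tip at about (257,205), empty hole at (258,171). Carrying it over to the tube.

Call:
{"api": "drive_tool", "payload": {
  "steps": [
    {"translation": [-0.5, 0.14, 0], "angular": [0, 0, 0], "gripper": 0},
    {"translation": [-0.95, 0.26, 0], "angular": [0, 0, 0], "gripper": 0},
    {"translation": [-0.95, 0.26, 0], "angular": [0, 0, 0], "gripper": 0},
    {"translation": [-0.95, 0.26, 0], "angular": [0, 0, 0], "gripper": 0},
    {"translation": [-0.95, 0.26, 0], "angular": [0, 0, 0], "gripper": 0},
    {"translation": [-0.95, 0.26, 0], "angular": [0, 0, 0], "gripper": 0},
    {"translation": [-0.95, 0.26, 0], "angular": [0, 0, 0], "gripper": 0},
    {"translation": [-0.85, 0.23, 0], "angular": [0, 0, 0], "gripper": 0}
  ]
}}

```text
t: 6.6
tool_pos: [0.6564, -0.1239, 0.2115]
tool_rot: [-2.36, -2.072, 0.002]
contact_force: [0.6, 0.6, -2.0]
opening: 0.0096
grip_force: 41.3
```

Call:
{"api": "drive_tool", "payload": {
  "steps": [
    {"translation": [0, 0, 0.3], "angular": [0, 0, 0], "gripper": 0},
    {"translation": [0, 0, 0], "angular": [0, 0, 0], "gripper": 0},
    {"translation": [0, 0, 0], "angular": [0, 0, 0], "gripper": 0}
  ]
}}

```text
t: 6.98
tool_pos: [0.6567, -0.1204, 0.2]
tool_rot: [-2.358, -2.075, 0.001]
contact_force: [-0.5, 0.4, -0.9]
opening: 0.0093
grip_force: 41.3
```

```bash
cat > tb.py <<'E'
from sp import *
def tube(im,o):
    W=cloud(im); x,y,z=W[...,0],W[...,1],W[...,2]; g=green(im)
    r=(abs(x-.658)<.04)&(abs(y+.12)<.04)
    p=W[r&~g&(z>.068)&(z<.082)]
    if len(p)>8: c=cv2.minEnclosingCircle(p[:,:2].astype(np.float32)*1000); print(" tube rim",len(p),p.mean(0).round(4),np.round(c[0],1),round(c[1],1))
    zf=o["tool_pos"][2]-.0795
    for lo,hi in((.0,.02),(.02,.04),(.04,.055),(.06,.066)):
        q=W[g&r&(z>zf+lo)&(z<zf+hi)]
        if len(q): c=cv2.minEnclosingCircle(q[:,:2].astype(np.float32)*1000); print(" spoon",lo,len(q),q.mean(0).round(4),np.round(c[0],1),round(c[1],1))
if __name__=="__main__":
    o=st()
    for n in("scene","side","wrist"):
        im=ctrl.get_image(n); np.savez("t_"+n+".npz",**im); print(n); tube(im,o)
    save(im,"w4")
E
python3 tb.py
```

```text
{'t': 6.975, 'tool_pos': [0.6567, -0.1204, 0.2], 'tool_rot': [-2.3576, -2.0749, 0.0008], 'contact_force': [-0.535, 0.3589, -0.9296], 'opening': 0.0093, 'grip_force': 41.3331}
scene
 tube rim 61 [ 0.6592 -0.1226  0.073 ] [ 659.1 -122.8] 14.1
 spoon 0.0 13 [ 0.6587 -0.117   0.1328] [ 658.8 -117.3] 3.1
 spoon 0.02 17 [ 0.6591 -0.1172  0.1508] [ 658.1 -118. ] 3.6
 spoon 0.04 8 [ 0.6588 -0.117   0.1668] [ 659.4 -116.7] 2.5
 spoon 0.06 35 [ 0.6603 -0.116   0.1834] [ 657.2 -119.9] 12.3
side
 tube rim 33 [ 0.6569 -0.1209  0.073 ] [ 657.3 -119.9] 16.6
 spoon 0.0 8 [ 0.657  -0.1156  0.1326] [ 658.8 -116.4] 5.2
 spoon 0.02 10 [ 0.6565 -0.1168  0.1502] [ 656.6 -116.8] 6.3
 spoon 0.04 6 [ 0.656  -0.1171  0.1662] [ 655.9 -116.4] 5.3
 spoon 0.06 13 [ 0.6575 -0.1125  0.1839] [ 656.6 -114.8] 10.2
wrist
 tube rim 608 [ 0.6589 -0.1242  0.074 ] [ 658.9 -124.5] 14.1
 spoon 0.0 70 [ 0.6582 -0.1178  0.1334] [ 658.  -118.6] 3.0
 spoon 0.02 136 [ 0.6579 -0.1178  0.1512] [ 657.6 -119.3] 3.6
 spoon 0.04 15 [ 0.6578 -0.1174  0.1617] [ 657.8 -117.8] 2.3
 spoon 0.06 542 [ 0.6584 -0.1141  0.1851] [ 657.9 -118.7] 11.4
```

View pics/w4.png

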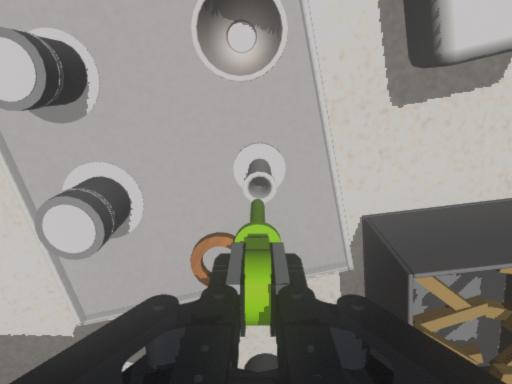

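The tube's mouth is at about (259,186) and the handle tip at (258,205). The wrist and scene views put the correction at roughly (+1, -3) mm. I'll lower to just above the rim and measure again.

Call:
{"api": "drive_tool", "payload": {
  "steps": [
    {"translation": [-0.07, 0.04, 0.3], "angular": [0, 0, 0], "gripper": 0},
    {"translation": [0, 0, 0.4], "angular": [0, 0, 0], "gripper": 0},
    {"translation": [0, 0, 0.2], "angular": [0, 0, 0], "gripper": 0},
    {"translation": [0, 0, 0], "angular": [0, 0, 0], "gripper": 0},
    {"translation": [0, 0, 0], "angular": [0, 0, 0], "gripper": 0}
  ]
}}

```text
t: 7.75
tool_pos: [0.6585, -0.1241, 0.1648]
tool_rot: [2.359, 2.074, 0.0]
contact_force: [0.2, 0.4, -0.7]
opening: 0.0095
grip_force: 41.3
```

```bash
python3 tb.py; python3 - <<'E'
from sp import *
im=dict(np.load("t_wrist.npz")); o=st(); g=green(im); W=cloud(im)
# handle centre-line columns by row, ray onto the plane x-centre
zf=o["tool_pos"][2]-.0795
C=-im["R"].T@im["t"]
def ray(u,v): d=im["R"].T@np.array([(u-im["cx"])/im["fx"],(v-im["cy"])/im["fy"],1]); return d
v,u=np.nonzero(g&(W[...,2]<zf+.045)&(W[...,2]>zf-.01))
for r in range(v.min(),v.max()+1,3):
    c=u[v==r]
    if len(c): d=ray(c.mean(),r); s=(-.122-C[1])/d[1]; print(r,len(c),c.mean().round(1),"on y=-.122:",(C+s*d).round(4))
m=(~g)&(W[...,2]>.071)&(W[...,2]<.079)&(abs(W[...,0]-.658)<.03)&(abs(W[...,1]+.12)<.03)
v,u=np.nonzero(m); print("rim px",u.min(),u.max(),v.min(),v.max())
for a,b in((u.min(),v.mean()),(u.max(),v.mean()),(u.mean(),v.min()),(u.mean(),v.max())):
    d=ray(a,b); print((C+(.075-C[2])/d[2]*d).round(4))
cv2.imwrite("pics/w5.png",cv2.resize(im["color"][140:260,180:340,::-1],None,fx=4,fy=4,interpolation=cv2.INTER_CUBIC))
E
```

```text
{'t': 7.75, 'tool_pos': [0.6585, -0.1241, 0.1648], 'tool_rot': [2.3589, 2.0742, 0.0004], 'contact_force': [0.2146, 0.4033, -0.6649], 'opening': 0.0095, 'grip_force': 41.3343}
scene
 tube rim 56 [ 0.6595 -0.122   0.0726] [ 659.4 -122.4] 14.3
 spoon 0.0 12 [ 0.6608 -0.1211  0.0971] [ 660.2 -121.2] 3.4
 spoon 0.02 13 [ 0.6612 -0.121   0.1162] [ 660.3 -121.6] 3.1
 spoon 0.04 8 [ 0.6609 -0.1204  0.1302] [ 660.9 -120.5] 2.6
 spoon 0.06 36 [ 0.6621 -0.12    0.148 ] [ 660.2 -122.4] 11.2
side
 tube rim 32 [ 0.6567 -0.1214  0.0728] [ 658.  -118.4] 15.3
 spoon 0.0 9 [ 0.6595 -0.1216  0.0982] [ 658.8 -118.5] 8.0
 spoon 0.02 7 [ 0.6579 -0.1187  0.1169] [ 660.  -119.8] 5.6
 spoon 0.04 7 [ 0.6578 -0.1185  0.1318] [ 657.4 -117.3] 7.6
 spoon 0.06 11 [ 0.6581 -0.1211  0.1478] [ 657.9 -121.1] 12.8
wrist
 tube rim 675 [ 0.6587 -0.1228  0.0743] [ 658.7 -124.3] 14.1
 spoon 0.0 75 [ 0.6598 -0.1217  0.0978] [ 659.6 -122.7] 3.0
 spoon 0.02 138 [ 0.6597 -0.1218  0.1161] [ 659.3 -123.1] 3.6
 spoon 0.04 10 [ 0.6595 -0.1214  0.1266] [ 659.4 -121.7] 2.3
 spoon 0.06 560 [ 0.6602 -0.1181  0.1497] [ 659.5 -122.8] 11.4
{'t': 7.9, 'tool_pos': [0.6588, -0.1242, 0.1653], 'tool_rot': [2.3584, 2.0737, 0.0012], 'contact_force': [0.5731, 0.0974, 0.3217], 'opening': 0.0096, 'grip_force': 41.3343}
199 1 257.0 on y=-.122: [ 0.6593 -0.122   0.0866]
202 8 257.5 on y=-.122: [ 0.6597 -0.122   0.0929]
205 9 258.0 on y=-.122: [ 0.66   -0.122   0.0989]
208 10 257.5 on y=-.122: [ 0.6597 -0.122   0.1044]
211 10 257.5 on y=-.122: [ 0.6596 -0.122   0.1097]
214 12 257.5 on y=-.122: [ 0.6596 -0.122   0.1148]
217 12 257.5 on y=-.122: [ 0.6596 -0.122   0.1196]
220 12 257.5 on y=-.122: [ 0.6596 -0.122   0.1243]
rim px 237 275 178 213
[ 0.6452 -0.1207  0.075 ]
[ 0.6719 -0.1241  0.075 ]
[ 0.6603 -0.1104  0.075 ]
[ 0.6569 -0.1364  0.075 ]
```

View pics/w5.png

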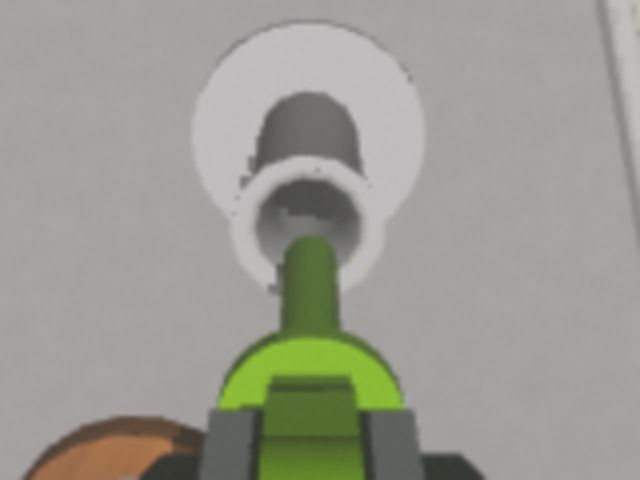

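The handle is a bit over 1 mm too far towards -y, so I'll correct that and lower it in, watching the force.

Call:
{"api": "drive_tool", "payload": {
  "steps": [
    {"translation": [0.03, -0.02, 0], "angular": [0, 0, 0], "gripper": 0},
    {"translation": [0, 0, 0.15], "angular": [0, 0, 0], "gripper": 0},
    {"translation": [0, 0, 0.15], "angular": [0, 0, 0], "gripper": 0},
    {"translation": [0, 0, 0.15], "angular": [0, 0, 0], "gripper": 0},
    {"translation": [0, 0, 0.15], "angular": [0, 0, 0], "gripper": 0},
    {"translation": [0, 0, 0.15], "angular": [0, 0, 0], "gripper": 0},
    {"translation": [0, 0, 0], "angular": [0, 0, 0], "gripper": 0}
  ]
}}

```text
t: 8.78
tool_pos: [0.6574, -0.1227, 0.1336]
tool_rot: [-2.359, -2.074, 0.001]
contact_force: [0.2, 0.1, -0.6]
opening: 0.0094
grip_force: 41.3
```

Call:
{"api": "drive_tool", "payload": {
  "steps": [
    {"translation": [0, 0, 0.2], "angular": [0, 0, 0], "gripper": 0},
    {"translation": [0, 0, 0.2], "angular": [0, 0, 0], "gripper": 0},
    {"translation": [0, 0, 0.2], "angular": [0, 0, 0], "gripper": 0},
    {"translation": [0, 0, 0.2], "angular": [0, 0, 0], "gripper": 0},
    {"translation": [0, 0, 0.1], "angular": [0, 0, 0], "gripper": 0},
    {"translation": [0, 0, 0.05], "angular": [0, 0, 0], "gripper": 0},
    {"translation": [0, 0, 0], "angular": [0, 0, 0], "gripper": 0}
  ]
}}

```text
t: 9.65
tool_pos: [0.6577, -0.1228, 0.0965]
tool_rot: [-2.359, -2.074, 0.0]
contact_force: [-0.5, 0.1, -1.6]
opening: 0.0093
grip_force: 41.3
```

Call:
{"api": "drive_tool", "payload": {
  "steps": [
    {"translation": [0, 0, 0.04], "angular": [0, 0, 0], "gripper": 0},
    {"translation": [0, 0, 0.04], "angular": [0, 0, 0], "gripper": 0},
    {"translation": [0, 0, 0], "angular": [0, 0, 0], "gripper": 0}
  ]
}}

```text
t: 10.02
tool_pos: [0.658, -0.1229, 0.0945]
tool_rot: [2.359, 2.074, 0.001]
contact_force: [-2.9, 0.4, 4.5]
opening: 0.0093
grip_force: 42.0
```

Call:
{"api": "drive_tool", "payload": {
  "steps": [
    {"translation": [0, 0, 0.05], "angular": [0, 0, 0], "gripper": 0},
    {"translation": [0, 0, 0], "angular": [0, 0, 0], "gripper": 0}
  ]
}}

```text
t: 10.28
tool_pos: [0.6581, -0.1229, 0.0945]
tool_rot: [2.359, 2.074, 0.0]
contact_force: [-7.1, 1.0, 12.6]
opening: 0.0095
grip_force: 43.3
```

```bash
python3 - <<'E'
from tb import *
o=st()
im=ctrl.get_image("wrist"); tube(im,o); spoon(im)
W=cloud(im); g=green(im); z=W[...,2]; q=W[g&(z<.085)]; print("collar z",np.percentile(q[:,2],[5,50,95]).round(4))
E
```

```text
{'t': 10.275, 'tool_pos': [0.6581, -0.1229, 0.0945], 'tool_rot': [2.3586, 2.0743, 0.0002], 'contact_force': [-7.1299, 0.9664, 12.6368], 'opening': 0.0095, 'grip_force': 43.3156}
 tube rim 377 [ 0.6609 -0.1159  0.075 ] [ 659.2 -123.6] 13.8
 spoon 0.06 543 [ 0.6592 -0.1168  0.079 ] [ 658.4 -121.7] 11.4
bowl -0.04 -0.005 2245 [ 0.6595 -0.1166  0.1223] rect 659.0 -121.5 [26.  10.9] 83.3
bowl -0.005 0.0 1185 [ 0.6587 -0.122   0.1291] rect 658.7 -122.9 [21.9  9.8] 82.7
collar 560 ((658.4357299804688, -121.67544555664062), 11.385007858276367)
collar z [0.0777 0.0791 0.0805]
```

The collar top is at 0.079, which is the rim plus 4 mm, and it doesn't move under the push. So the spoon is fully home. I'll ease off, release and rise.

Call:
{"api": "drive_tool", "payload": {
  "steps": [
    {"translation": [0, 0, -0.09], "angular": [0, 0, 0], "gripper": 0},
    {"translation": [0, 0, 0], "angular": [0, 0, 0], "gripper": 0.3},
    {"translation": [0, 0, 0], "angular": [0, 0, 0], "gripper": 0.45},
    {"translation": [0, 0, 0], "angular": [0, 0, 0], "gripper": 0.45},
    {"translation": [0, 0, -0.3], "angular": [0, 0, 0], "gripper": 0.45},
    {"translation": [0, 0, -0.9], "angular": [0, 0, 0], "gripper": 0.6},
    {"translation": [0, 0, -0.9], "angular": [0, 0, 0], "gripper": 1},
    {"translation": [0, 0, -0.9], "angular": [0, 0, 0], "gripper": 1}
  ]
}}

```text
t: 11.32
tool_pos: [0.6578, -0.1228, 0.2171]
tool_rot: [2.359, 2.074, 0.001]
contact_force: [0.6, -0.1, 1.3]
opening: 0.0841
grip_force: 0.0
```

```bash
python3 - <<'E'
from tb import *
im=ctrl.get_image("wrist"); spoon(im)
W=cloud(im); g=green(im); z=W[...,2]; q=W[g&(z<.085)]; print("collar z",np.percentile(q[:,2],[5,50,95]).round(4))
im=dict(np.load("w1.npz"))
W=cloud(im); hsv=cv2.cvtColor(im["color"],cv2.COLOR_RGB2HSV); z=W[...,2]
to([.464,.115,.20],None); to([.464,.115,.20],85.)
E
```

```text
bowl -0.04 -0.005 557 [ 0.6599 -0.1194  0.1245] rect 659.6 -123.1 [27.7 10.3] 82.9
bowl -0.005 0.0 379 [ 0.6592 -0.1233  0.129 ] rect 659.4 -124.1 [21.3 10. ] 82.5
collar 274 ((658.8125610351562, -124.14828491210938), 12.047978401184082)
collar z [0.0781 0.0793 0.0804]
{'t': 11.375, 'tool_pos': [0.6604, -0.1236, 0.2239], 'tool_rot': [2.3523, 2.0686, 0.0088], 'contact_force': [1.6601, -0.2568, 4.4225], 'opening': 0.0853, 'grip_force': 0.0}
tool y angle -7.34 tilt 0.61 [ 0.0102 -0.0031]
world d [-0.1964  0.2386 -0.0239] tool units now [ 5.288 -5.638  0.529]
{'t': 11.375, 'tool_pos': [0.6604, -0.1236, 0.2239], 'tool_rot': [2.3523, 2.0686, 0.0088], 'contact_force': [1.6601, -0.2568, 4.4225], 'opening': 0.0853, 'grip_force': 0.0}
tool y angle -7.34 tilt 0.61 [ 0.0102 -0.0031]
world d [-0.1964  0.2386 -0.0239] tool units now [ 5.288 -5.638  0.529]
turn units [ 0.07  -0.047 10.957] then move units [-5.411 -5.513  0.598]
```

Call:
{"api": "drive_tool", "payload": {
  "steps": [
    {"translation": [0.5, -0.54, 0], "angular": [0, 0, 0], "gripper": 1},
    {"translation": [0.9, -0.96, 0], "angular": [0, 0, 0], "gripper": 1},
    {"translation": [0.9, -0.96, 0], "angular": [0, 0, 0], "gripper": 1},
    {"translation": [0.9, -0.96, 0], "angular": [0, 0, 0], "gripper": 1},
    {"translation": [0.9, -0.96, 0], "angular": [0, 0, 0], "gripper": 1},
    {"translation": [0.9, -0.96, 0], "angular": [0, 0, 0], "gripper": 1},
    {"translation": [0.29, -0.3, 0], "angular": [0, 0, 0], "gripper": 1},
    {"translation": [0, 0, 0], "angular": [0, 0, 0], "gripper": 1}
  ],
  "force": 50
}}

```text
t: 12.38
tool_pos: [0.4611, 0.1163, 0.2155]
tool_rot: [2.357, 2.076, 0.002]
contact_force: [0.0, -0.2, 0.3]
opening: 0.0853
grip_force: 0.0
```

```bash
cat > w.py <<'E'
from h import *
import sys
def weigh(n=6):
    a=[]
    for i in range(n): ctrl.get_image("side"); a.append(ctrl.get_obs()["contact_force"])
    print("mean force",np.mean(a,0).round(3),"sd",np.std(a,0).round(3))
if __name__=="__main__": weigh(int(sys.argv[1]) if len(sys.argv)>1 else 6)
E
python3 - <<'E'
from w import *
weigh(6); to([.464,.1145,.042],-7.35)
im=ctrl.get_image("wrist"); save(im,"w6"); np.savez("w6.npz",**im)
W=cloud(im); z=W[...,2]; m=(z>.072)&(z<.084)&(abs(W[...,0]-.47)<.08)
k,l,s,ce=cv2.connectedComponentsWithStats(m.astype(np.uint8))
for i in range(1,k):
    if s[i,4]>60: p=W[l==i]; c=cv2.minEnclosingCircle(p[:,:2].astype(np.float32)*1000); print(ce[i].round(),s[i,4],p.mean(0).round(4),np.round(c[0],1),round(c[1],1))
E
```

```text
mean force [-0.05  -0.376  0.394] sd [0.496 0.441 0.306]
{'t': 12.675, 'tool_pos': [0.4617, 0.1151, 0.2148], 'tool_rot': [-2.3609, -2.0726, 0.0005], 'contact_force': [0.1833, -0.2508, 0.4107], 'opening': 0.0856, 'grip_force': 0.0}
tool y angle -7.44 tilt 0.02 [-0.0002 -0.0002]
world d [ 0.0023 -0.0006 -0.1728] tool units now [-0.006  0.061  4.321]
turn units [-0.002  0.002 -0.012] then move units [-0.007  0.06   4.321]
[260. 180.] 3605 [0.4644 0.1145 0.0786] [464.3 113.2] 29.1
[301. 302.] 2668 [ 0.4874 -0.009   0.0784] [486.8 -11.3] 29.9
```

Call:
{"api": "drive_tool", "payload": {
  "steps": [
    {"translation": [-0.02, 0.06, 0.3], "angular": [0, 0, 0], "gripper": 1},
    {"translation": [0, 0, 0.8], "angular": [0, 0, 0], "gripper": 1},
    {"translation": [0, 0, 0.8], "angular": [0, 0, 0], "gripper": 1},
    {"translation": [0, 0, 0.8], "angular": [0, 0, 0], "gripper": 1},
    {"translation": [0, 0, 0.6], "angular": [0, 0, 0], "gripper": 1},
    {"translation": [0, 0, 0.5], "angular": [0, 0, 0], "gripper": 1},
    {"translation": [0, 0, 0.4], "angular": [0, 0, 0], "gripper": 1},
    {"translation": [0, 0, 0.1], "angular": [0, 0, 0], "gripper": 1}
  ]
}}

```text
t: 13.72
tool_pos: [0.4623, 0.1146, 0.0413]
tool_rot: [-2.358, -2.073, 0.003]
contact_force: [-0.2, 0.2, 1.0]
opening: 0.0856
grip_force: 0.0
```

Call:
{"api": "drive_tool", "payload": {
  "steps": [
    {"translation": [0, 0, 0], "angular": [0, 0, 0], "gripper": 0.75},
    {"translation": [0, 0, 0], "angular": [0, 0, 0], "gripper": 0.5},
    {"translation": [0, 0, 0], "angular": [0, 0, 0], "gripper": 0.5},
    {"translation": [0, 0, 0], "angular": [0, 0, 0], "gripper": 0.5},
    {"translation": [0, 0, 0], "angular": [0, 0, 0], "gripper": 0.5},
    {"translation": [0, 0, 0], "angular": [0, 0, 0], "gripper": 0.5}
  ]
}}

```text
t: 14.48
tool_pos: [0.4644, 0.1149, 0.0441]
tool_rot: [2.358, 2.074, 0.003]
contact_force: [0.4, 0.8, 6.5]
opening: 0.0562
grip_force: 53.7
```

```bash
python3 w.py 4; python3 -c "
from h import *
to([.4643,.1138,.042],-7.35)"
```

```text
mean force [0.093 0.009 6.083] sd [0.458 0.373 0.299]
{'t': 14.675, 'tool_pos': [0.4644, 0.1149, 0.0441], 'tool_rot': [2.3582, 2.0736, 0.003], 'contact_force': [0.3888, -0.4418, 5.6463], 'opening': 0.0564, 'grip_force': 53.7402}
tool y angle -7.35 tilt 0.13 [0.0023 0.0002]
world d [-0.0001 -0.0011 -0.0021] tool units now [-0.029  0.001  0.053]
turn units [ 0.016 -0.004  0.   ] then move units [-0.029  0.001  0.053]
```

Call:
{"api": "drive_tool", "payload": {
  "steps": [
    {"translation": [0, 0, -0.2], "angular": [0, 0, 0], "gripper": 0.5},
    {"translation": [0, 0, -0.4], "angular": [0, 0, 0], "gripper": 0.5},
    {"translation": [0, 0, -0.4], "angular": [0, 0, 0], "gripper": 0.5},
    {"translation": [0, 0, -0.2], "angular": [0, 0, 0], "gripper": 0.5},
    {"translation": [0, 0, 0], "angular": [0, 0, 0], "gripper": 0.5},
    {"translation": [0, 0, 0], "angular": [0, 0, 0], "gripper": 0.5},
    {"translation": [0, 0, 0], "angular": [0, 0, 0], "gripper": 0.5}
  ]
}}

```text
t: 15.55
tool_pos: [0.4627, 0.1148, 0.0902]
tool_rot: [-2.359, -2.074, 0.002]
contact_force: [-0.2, 0.2, -2.1]
opening: 0.0565
grip_force: 53.4
```

```bash
python3 - <<'E'
from w import *
weigh(8); to([.4643,.1138,.042],-7.35)
im=ctrl.get_image("side"); W=cloud(im); p=W[(abs(W[...,0]-.464)<.03)&(abs(W[...,1]-.114)<.033)]
p=p[p[:,2]<.14]; print(np.percentile(p[:,2],[1,5,50,95]).round(3)); save(im,"side_l")
cv2.imwrite("pics/sl.png",cv2.resize(im["color"][130:270,170:340,::-1],None,fx=4,fy=4))
E
```

```text
mean force [-0.008  0.276 -0.842] sd [0.552 0.634 0.304]
{'t': 15.95, 'tool_pos': [0.4632, 0.1148, 0.0908], 'tool_rot': [-2.3592, -2.0744, 0.0002], 'contact_force': [0.6181, 0.1229, -0.9878], 'opening': 0.0563, 'grip_force': 53.3707}
tool y angle -7.35 tilt 0.01 [-0.0002 -0.    ]
world d [ 0.0011 -0.001  -0.0488] tool units now [-0.022  0.03   1.221]
turn units [-0.001  0.     0.   ] then move units [-0.022  0.029  1.221]
[0.001 0.003 0.082 0.126]
```

View pics/sl.png

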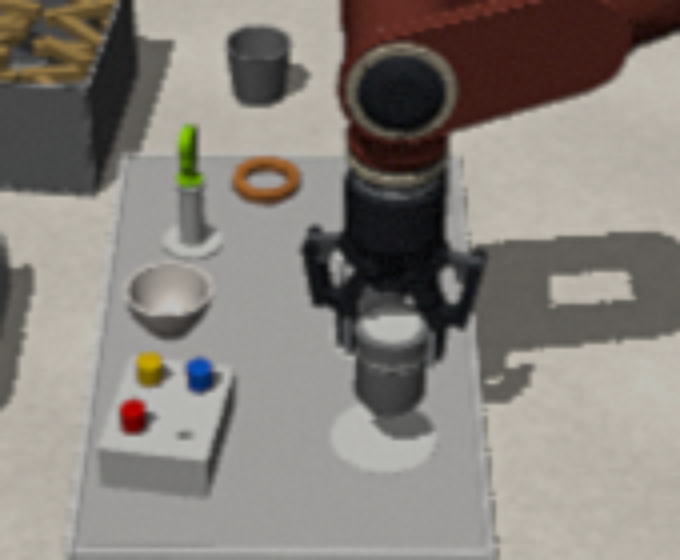

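The left pot is lifted upright over its disc and the spoon is still home. The load is about 1 N, so this is a light one. Setting it back.

Call:
{"api": "drive_tool", "payload": {
  "steps": [
    {"translation": [0, 0, 0.3], "angular": [0, 0, 0], "gripper": 0.5},
    {"translation": [0, 0, 0.4], "angular": [0, 0, 0], "gripper": 0.5},
    {"translation": [0, 0, 0.3], "angular": [0, 0, 0], "gripper": 0.5},
    {"translation": [0, 0, 0.12], "angular": [0, 0, 0], "gripper": 0.5},
    {"translation": [0, 0, 0.05], "angular": [0, 0, 0], "gripper": 0.5},
    {"translation": [0, 0, 0], "angular": [0, 0, 0], "gripper": 0.5}
  ]
}}

```text
t: 16.75
tool_pos: [0.4638, 0.1149, 0.0444]
tool_rot: [2.359, 2.074, 0.002]
contact_force: [0.3, 0.7, -1.4]
opening: 0.0565
grip_force: 53.4
```

Call:
{"api": "drive_tool", "payload": {
  "steps": [
    {"translation": [0, 0, 0], "angular": [0, 0, 0], "gripper": 0.75},
    {"translation": [0, 0, 0], "angular": [0, 0, 0], "gripper": 1},
    {"translation": [0, 0, 0], "angular": [0, 0, 0], "gripper": 1},
    {"translation": [0, 0, 0], "angular": [0, 0, 0], "gripper": 1},
    {"translation": [0, 0, -0.3], "angular": [0, 0, 0], "gripper": 1},
    {"translation": [0, 0, -0.7], "angular": [0, 0, 0], "gripper": 1},
    {"translation": [0, 0, -0.9], "angular": [0, 0, 0], "gripper": 1},
    {"translation": [0, 0, -0.9], "angular": [0, 0, 0], "gripper": 1}
  ]
}}

```text
t: 17.75
tool_pos: [0.4633, 0.1148, 0.158]
tool_rot: [2.359, 2.074, 0.001]
contact_force: [0.2, 0.2, -0.3]
opening: 0.0852
grip_force: 0.0
```

```bash
cat > pot.py <<'E'
from h import *
def pots():
    im=ctrl.get_image("wrist"); W=cloud(im); z=W[...,2]; m=(z>.072)&(z<.084)&(abs(W[...,0]-.47)<.08)
    k,l,s,ce=cv2.connectedComponentsWithStats(m.astype(np.uint8))
    for i in range(1,k):
        if s[i,4]>60: p=W[l==i]; c=cv2.minEnclosingCircle(p[:,:2].astype(np.float32)*1000); print("pot",ce[i].round(),s[i,4],p.mean(0).round(4),np.round(c[0],1),round(c[1],1))
E
python3 -c "
from pot import *
pots(); to([.487,-.0105,.15],-7.35)"
```

```text
pot [258. 201.] 5351 [0.4643 0.1148 0.0786] [464.  113.3] 29.1
pot [307. 342.] 3377 [ 0.488  -0.0058  0.0783] [487.9 -11.1] 29.6
{'t': 17.8, 'tool_pos': [0.4665, 0.1152, 0.164], 'tool_rot': [2.3547, 2.0706, 0.0127], 'contact_force': [3.1814, 1.3003, 3.2283], 'opening': 0.0856, 'grip_force': 0.0}
tool y angle -7.35 tilt 0.58 [0.0101 0.0009]
world d [ 0.0205 -0.1257 -0.014 ] tool units now [-3.051  0.906  0.352]
turn units [ 0.071 -0.015  0.001] then move units [-3.05  0.91  0.35]
```

Call:
{"api": "drive_tool", "payload": {
  "steps": [
    {"translation": [-0.5, 0.16, 0], "angular": [0, 0, 0], "gripper": 1},
    {"translation": [-0.8, 0.26, 0], "angular": [0, 0, 0], "gripper": 1},
    {"translation": [-0.8, 0.26, 0], "angular": [0, 0, 0], "gripper": 1},
    {"translation": [-0.7, 0.23, 0], "angular": [0, 0, 0], "gripper": 1},
    {"translation": [-0.24, 0.08, 0], "angular": [0, 0, 0], "gripper": 1},
    {"translation": [0, 0, 0], "angular": [0, 0, 0], "gripper": 1},
    {"translation": [0, 0, 0], "angular": [0, 0, 0], "gripper": 1}
  ]
}}

```text
t: 18.68
tool_pos: [0.4869, -0.01, 0.1562]
tool_rot: [-2.358, -2.075, -0.0]
contact_force: [-0.8, -0.4, -0.1]
opening: 0.0853
grip_force: 0.0
```

```bash
python3 -c "
from pot import *
pots(); to([.487,-.011,.042],-7.35)"
```

```text
pot [191.  25.] 4883 [0.4631 0.1028 0.0787] [463.8 112.2] 28.9
pot [258. 202.] 5436 [ 0.4876 -0.0101  0.0786] [487.5 -11.5] 29.1
pot [290. 345.] 3021 [ 0.4973 -0.1303  0.0783] [ 497.  -137.9] 29.2
{'t': 18.725, 'tool_pos': [0.4868, -0.0099, 0.1561], 'tool_rot': [-2.3578, -2.0757, -0.0002], 'contact_force': [-1.2105, -0.7275, -0.4602], 'opening': 0.0852, 'grip_force': 0.0}
tool y angle -7.28 tilt 0.02 [-0.0001  0.0003]
world d [ 0.0002 -0.0011 -0.1141] tool units now [-0.027  0.008  2.852]
turn units [-0.001 -0.002  0.008] then move units [-0.026  0.008  2.852]
```

Call:
{"api": "drive_tool", "payload": {
  "steps": [
    {"translation": [-0.02, 0.01, 0.3], "angular": [0, 0, 0], "gripper": 1},
    {"translation": [0, 0, 0.7], "angular": [0, 0, 0], "gripper": 1},
    {"translation": [0, 0, 0.7], "angular": [0, 0, 0], "gripper": 1},
    {"translation": [0, 0, 0.6], "angular": [0, 0, 0], "gripper": 1},
    {"translation": [0, 0, 0.4], "angular": [0, 0, 0], "gripper": 1},
    {"translation": [0, 0, 0.15], "angular": [0, 0, 0], "gripper": 1},
    {"translation": [0, 0, 0], "angular": [0, 0, 0], "gripper": 1}
  ]
}}

```text
t: 19.6
tool_pos: [0.4874, -0.0116, 0.0421]
tool_rot: [-2.359, -2.075, 0.0]
contact_force: [-0.3, -0.3, 0.4]
opening: 0.0855
grip_force: 0.0
```

Call:
{"api": "drive_tool", "payload": {
  "steps": [
    {"translation": [0, 0, 0], "angular": [0, 0, 0], "gripper": 0.75},
    {"translation": [0, 0, 0], "angular": [0, 0, 0], "gripper": 0.5},
    {"translation": [0, 0, 0], "angular": [0, 0, 0], "gripper": 0.5},
    {"translation": [0, 0, 0], "angular": [0, 0, 0], "gripper": 0.5},
    {"translation": [0, 0, 0], "angular": [0, 0, 0], "gripper": 0.5},
    {"translation": [0, 0, 0], "angular": [0, 0, 0], "gripper": 0.5}
  ]
}}

```text
t: 20.35
tool_pos: [0.4882, -0.0118, 0.0435]
tool_rot: [2.358, 2.074, 0.002]
contact_force: [-2.0, 0.5, 5.2]
opening: 0.0569
grip_force: 53.3
```

Call:
{"api": "drive_tool", "payload": {
  "steps": [
    {"translation": [0, 0, -0.2], "angular": [0, 0, 0], "gripper": 0.5},
    {"translation": [0, 0, -0.4], "angular": [0, 0, 0], "gripper": 0.5},
    {"translation": [0, 0, -0.4], "angular": [0, 0, 0], "gripper": 0.5},
    {"translation": [0, 0, -0.2], "angular": [0, 0, 0], "gripper": 0.5},
    {"translation": [0, 0, 0], "angular": [0, 0, 0], "gripper": 0.5},
    {"translation": [0, 0, 0], "angular": [0, 0, 0], "gripper": 0.5},
    {"translation": [0, 0, 0], "angular": [0, 0, 0], "gripper": 0.5}
  ]
}}

```text
t: 21.22
tool_pos: [0.4867, -0.0116, 0.0893]
tool_rot: [-2.358, -2.074, 0.001]
contact_force: [0.8, 0.5, -2.7]
opening: 0.0566
grip_force: 53.8
```

```bash
python3 - <<'E'
from w import *
weigh(10); st()
E
```

```text
mean force [ 0.291 -0.019 -2.558] sd [0.664 0.504 0.334]
{'t': 21.725, 'tool_pos': [0.4873, -0.0117, 0.0901], 'tool_rot': [-2.3592, -2.0744, 0.0], 'contact_force': [-0.4061, 0.5059, -2.9422], 'opening': 0.0568, 'grip_force': 53.8224}
```

The middle pot reads about 2.6 N, so it's the heavy one. It has to go back so I can heft the right pot, and then I'll fetch it again.

Call:
{"api": "drive_tool", "payload": {
  "steps": [
    {"translation": [0, 0, 0.3], "angular": [0, 0, 0], "gripper": 0.5},
    {"translation": [0, 0, 0.4], "angular": [0, 0, 0], "gripper": 0.5},
    {"translation": [0, 0, 0.3], "angular": [0, 0, 0], "gripper": 0.5},
    {"translation": [0, 0, 0.12], "angular": [0, 0, 0], "gripper": 0.5},
    {"translation": [0, 0, 0.05], "angular": [0, 0, 0], "gripper": 0.5},
    {"translation": [0, 0, 0], "angular": [0, 0, 0], "gripper": 0.5}
  ]
}}

```text
t: 22.48
tool_pos: [0.4878, -0.0118, 0.0436]
tool_rot: [2.359, 2.074, 0.001]
contact_force: [-0.5, 0.6, 0.6]
opening: 0.057
grip_force: 53.9
```

Call:
{"api": "drive_tool", "payload": {
  "steps": [
    {"translation": [0, 0, 0], "angular": [0, 0, 0], "gripper": 0.75},
    {"translation": [0, 0, 0], "angular": [0, 0, 0], "gripper": 1},
    {"translation": [0, 0, 0], "angular": [0, 0, 0], "gripper": 1},
    {"translation": [0, 0, 0], "angular": [0, 0, 0], "gripper": 1},
    {"translation": [0, 0, -0.3], "angular": [0, 0, 0], "gripper": 1},
    {"translation": [0, 0, -0.7], "angular": [0, 0, 0], "gripper": 1},
    {"translation": [0, 0, -0.9], "angular": [0, 0, 0], "gripper": 1},
    {"translation": [0, 0, -0.9], "angular": [0, 0, 0], "gripper": 1}
  ]
}}

```text
t: 23.48
tool_pos: [0.4873, -0.0117, 0.1572]
tool_rot: [2.359, 2.074, 0.001]
contact_force: [0.9, 0.8, 0.7]
opening: 0.0856
grip_force: 0.0
```

```bash
python3 -c "
from pot import *
pots(); to([.4975,-.1365,.156],-7.35)"
```

```text
pot [190.  24.] 4614 [0.463  0.102  0.0787] [463.8 111.7] 28.9
pot [257. 200.] 5419 [ 0.4877 -0.0101  0.0786] [487.7 -11.7] 29.3
pot [289. 343.] 3171 [ 0.4972 -0.1314  0.0783] [ 497.3 -138.1] 29.5
{'t': 23.525, 'tool_pos': [0.4905, -0.0122, 0.1632], 'tool_rot': [2.3532, 2.0694, 0.0099], 'contact_force': [3.1268, -0.1066, 3.9754], 'opening': 0.0854, 'grip_force': 0.0}
tool y angle -7.34 tilt 0.58 [ 0.01   -0.0018]
world d [ 0.007  -0.1243 -0.0072] tool units now [-3.06   0.569  0.188]
turn units [0.072 0.003 0.001] then move units [-3.06   0.571  0.18 ]
```

Call:
{"api": "drive_tool", "payload": {
  "steps": [
    {"translation": [-0.5, 0.1, 0], "angular": [0, 0, 0], "gripper": 1},
    {"translation": [-0.8, 0.17, 0], "angular": [0, 0, 0], "gripper": 1},
    {"translation": [-0.8, 0.17, 0], "angular": [0, 0, 0], "gripper": 1},
    {"translation": [-0.7, 0.15, 0], "angular": [0, 0, 0], "gripper": 1},
    {"translation": [-0.27, 0.06, 0], "angular": [0, 0, 0], "gripper": 1},
    {"translation": [0, 0, 0], "angular": [0, 0, 0], "gripper": 1},
    {"translation": [0, 0, 0], "angular": [0, 0, 0], "gripper": 1}
  ]
}}

```text
t: 24.4
tool_pos: [0.4973, -0.136, 0.1553]
tool_rot: [-2.358, -2.075, -0.0]
contact_force: [-0.1, -0.2, -0.2]
opening: 0.0854
grip_force: 0.0
```

```bash
python3 -c "
from pot import *
pots(); to([.4973,-.137,.042],-7.35)"
```

```text
pot [213.  23.] 4379 [ 0.4862 -0.0236  0.0787] [487.  -13.6] 28.8
pot [257. 204.] 5439 [ 0.4972 -0.1371  0.0786] [ 497.1 -138.6] 29.2
{'t': 24.45, 'tool_pos': [0.4973, -0.1359, 0.1553], 'tool_rot': [-2.3579, -2.0755, -0.0003], 'contact_force': [0.9312, 0.3624, 0.2281], 'opening': 0.0855, 'grip_force': 0.0}
tool y angle -7.29 tilt 0.02 [-0.0001  0.0004]
world d [-0.     -0.0011 -0.1133] tool units now [-0.029  0.004  2.832]
turn units [-0.001 -0.003  0.008] then move units [-0.028  0.003  2.832]
```

Call:
{"api": "drive_tool", "payload": {
  "steps": [
    {"translation": [-0.04, 0, 0.3], "angular": [0, 0, 0], "gripper": 1},
    {"translation": [0, 0, 0.7], "angular": [0, 0, 0], "gripper": 1},
    {"translation": [0, 0, 0.7], "angular": [0, 0, 0], "gripper": 1},
    {"translation": [0, 0, 0.6], "angular": [0, 0, 0], "gripper": 1},
    {"translation": [0, 0, 0.4], "angular": [0, 0, 0], "gripper": 1},
    {"translation": [0, 0, 0.13], "angular": [0, 0, 0], "gripper": 1},
    {"translation": [0, 0, 0], "angular": [0, 0, 0], "gripper": 1}
  ]
}}

```text
t: 25.32
tool_pos: [0.4973, -0.1384, 0.0422]
tool_rot: [2.359, 2.075, 0.0]
contact_force: [-0.0, 0.4, 0.1]
opening: 0.0855
grip_force: 0.0
```

Call:
{"api": "drive_tool", "payload": {
  "steps": [
    {"translation": [0, 0, 0], "angular": [0, 0, 0], "gripper": 0.75},
    {"translation": [0, 0, 0], "angular": [0, 0, 0], "gripper": 0.5},
    {"translation": [0, 0, 0], "angular": [0, 0, 0], "gripper": 0.5},
    {"translation": [0, 0, 0], "angular": [0, 0, 0], "gripper": 0.5},
    {"translation": [0, 0, 0], "angular": [0, 0, 0], "gripper": 0.5},
    {"translation": [0, 0, 0], "angular": [0, 0, 0], "gripper": 0.5}
  ]
}}

```text
t: 26.08
tool_pos: [0.4982, -0.1389, 0.0436]
tool_rot: [2.358, 2.073, 0.001]
contact_force: [-2.0, 0.4, 6.1]
opening: 0.0568
grip_force: 53.6
```

Call:
{"api": "drive_tool", "payload": {
  "steps": [
    {"translation": [0, 0, -0.2], "angular": [0, 0, 0], "gripper": 0.5},
    {"translation": [0, 0, -0.4], "angular": [0, 0, 0], "gripper": 0.5},
    {"translation": [0, 0, -0.4], "angular": [0, 0, 0], "gripper": 0.5},
    {"translation": [0, 0, -0.2], "angular": [0, 0, 0], "gripper": 0.5},
    {"translation": [0, 0, 0], "angular": [0, 0, 0], "gripper": 0.5},
    {"translation": [0, 0, 0], "angular": [0, 0, 0], "gripper": 0.5},
    {"translation": [0, 0, 0], "angular": [0, 0, 0], "gripper": 0.5}
  ]
}}

```text
t: 26.95
tool_pos: [0.4966, -0.1382, 0.0893]
tool_rot: [-2.358, -2.074, 0.001]
contact_force: [-0.1, -0.2, -1.0]
opening: 0.0569
grip_force: 53.4
```

```bash
python3 - <<'E'
from w import *
weigh(10); st()
E
```

```text
mean force [ 0.07   0.041 -1.033] sd [0.723 0.458 0.526]
{'t': 27.45, 'tool_pos': [0.4972, -0.1384, 0.0901], 'tool_rot': [2.3592, 2.0745, -0.0001], 'contact_force': [-0.14, -0.5163, -1.1165], 'opening': 0.057, 'grip_force': 53.4165}
```

The right pot reads about 1 N, so it's light, which leaves the middle pot as the heavy one. I'll set this one back and return to the middle.

Call:
{"api": "drive_tool", "payload": {
  "steps": [
    {"translation": [0, 0, 0.3], "angular": [0, 0, 0], "gripper": 0.5},
    {"translation": [0, 0, 0.4], "angular": [0, 0, 0], "gripper": 0.5},
    {"translation": [0, 0, 0.3], "angular": [0, 0, 0], "gripper": 0.5},
    {"translation": [0, 0, 0.12], "angular": [0, 0, 0], "gripper": 0.5},
    {"translation": [0, 0, 0.05], "angular": [0, 0, 0], "gripper": 0.5},
    {"translation": [0, 0, 0], "angular": [0, 0, 0], "gripper": 0.5}
  ]
}}

```text
t: 28.2
tool_pos: [0.4975, -0.1385, 0.0437]
tool_rot: [2.359, 2.074, 0.0]
contact_force: [-1.2, 0.9, 1.3]
opening: 0.057
grip_force: 53.6
```

Call:
{"api": "drive_tool", "payload": {
  "steps": [
    {"translation": [0, 0, 0], "angular": [0, 0, 0], "gripper": 0.75},
    {"translation": [0, 0, 0], "angular": [0, 0, 0], "gripper": 1},
    {"translation": [0, 0, 0], "angular": [0, 0, 0], "gripper": 1},
    {"translation": [0, 0, 0], "angular": [0, 0, 0], "gripper": 1},
    {"translation": [0, 0, -0.3], "angular": [0, 0, 0], "gripper": 1},
    {"translation": [0, 0, -0.7], "angular": [0, 0, 0], "gripper": 1},
    {"translation": [0, 0, -0.9], "angular": [0, 0, 0], "gripper": 1},
    {"translation": [0, 0, -0.9], "angular": [0, 0, 0], "gripper": 1}
  ]
}}

```text
t: 29.2
tool_pos: [0.4972, -0.1384, 0.1573]
tool_rot: [2.359, 2.074, 0.001]
contact_force: [-0.4, -0.7, -0.4]
opening: 0.0857
grip_force: 0.0
```

Call:
{"api": "drive_tool", "payload": {
  "steps": [
    {"translation": [0.5, -0.1, 0], "angular": [0, 0, 0], "gripper": 1},
    {"translation": [0.8, -0.17, 0], "angular": [0, 0, 0], "gripper": 1},
    {"translation": [0.8, -0.17, 0], "angular": [0, 0, 0], "gripper": 1},
    {"translation": [0.7, -0.15, 0], "angular": [0, 0, 0], "gripper": 1},
    {"translation": [0.3, -0.06, 0], "angular": [0, 0, 0], "gripper": 1},
    {"translation": [0, 0, 0], "angular": [0, 0, 0], "gripper": 1},
    {"translation": [0, 0, 0], "angular": [0, 0, 0], "gripper": 1}
  ]
}}

```text
t: 30.08
tool_pos: [0.4872, -0.0126, 0.1552]
tool_rot: [2.36, 2.074, -0.001]
contact_force: [0.2, -1.1, 0.4]
opening: 0.0855
grip_force: 0.0
```

```bash
python3 -c "
from pot import *
pots(); to([.4877,-.0115,.042],-7.35)"
```

```text
pot [190.  23.] 4460 [0.4629 0.1012 0.0787] [464.  112.1] 28.7
pot [257. 199.] 5517 [ 0.4878 -0.0101  0.0786] [487.6 -11.5] 29.1
pot [290. 344.] 3176 [ 0.4979 -0.131   0.0783] [ 497.9 -137.9] 29.4
{'t': 30.125, 'tool_pos': [0.4873, -0.0128, 0.1552], 'tool_rot': [2.3602, 2.0733, -0.0004], 'contact_force': [0.2022, -0.6568, 0.8276], 'opening': 0.0857, 'grip_force': 0.0}
tool y angle -7.41 tilt 0.02 [-0.0001 -0.0003]
world d [ 0.0004  0.0013 -0.1132] tool units now [0.034 0.006 2.831]
turn units [-0.001  0.002 -0.007] then move units [0.033 0.006 2.831]
```

Call:
{"api": "drive_tool", "payload": {
  "steps": [
    {"translation": [0.03, 0.01, 0.3], "angular": [0, 0, 0], "gripper": 1},
    {"translation": [0, 0, 0.7], "angular": [0, 0, 0], "gripper": 1},
    {"translation": [0, 0, 0.7], "angular": [0, 0, 0], "gripper": 1},
    {"translation": [0, 0, 0.6], "angular": [0, 0, 0], "gripper": 1},
    {"translation": [0, 0, 0.4], "angular": [0, 0, 0], "gripper": 1},
    {"translation": [0, 0, 0.13], "angular": [0, 0, 0], "gripper": 1},
    {"translation": [0, 0, 0], "angular": [0, 0, 0], "gripper": 1}
  ]
}}

```text
t: 31.0
tool_pos: [0.488, -0.011, 0.0422]
tool_rot: [2.359, 2.074, 0.0]
contact_force: [-0.7, -0.4, 0.0]
opening: 0.0853
grip_force: 0.0
```

Call:
{"api": "drive_tool", "payload": {
  "steps": [
    {"translation": [0, 0, 0], "angular": [0, 0, 0], "gripper": 0.75},
    {"translation": [0, 0, 0], "angular": [0, 0, 0], "gripper": 0.5},
    {"translation": [0, 0, 0], "angular": [0, 0, 0], "gripper": 0.5},
    {"translation": [0, 0, 0], "angular": [0, 0, 0], "gripper": 0.5},
    {"translation": [0, 0, 0], "angular": [0, 0, 0], "gripper": 0.5},
    {"translation": [0, 0, 0], "angular": [0, 0, 0], "gripper": 0.5}
  ]
}}

```text
t: 31.75
tool_pos: [0.4886, -0.011, 0.0435]
tool_rot: [2.358, 2.074, 0.002]
contact_force: [-2.8, 0.6, 5.7]
opening: 0.0567
grip_force: 53.3
```

Call:
{"api": "drive_tool", "payload": {
  "steps": [
    {"translation": [0, 0, -0.3], "angular": [0, 0, 0], "gripper": 0.5},
    {"translation": [0, 0, -0.6], "angular": [0, 0, 0], "gripper": 0.5},
    {"translation": [0, 0, -0.8], "angular": [0, 0, 0], "gripper": 0.5},
    {"translation": [0, 0, -0.8], "angular": [0, 0, 0], "gripper": 0.5},
    {"translation": [0, 0, -0.8], "angular": [0, 0, 0], "gripper": 0.5},
    {"translation": [0, 0, -0.8], "angular": [0, 0, 0], "gripper": 0.5},
    {"translation": [0, 0, -0.5], "angular": [0, 0, 0], "gripper": 0.5},
    {"translation": [0, 0, -0.2], "angular": [0, 0, 0], "gripper": 0.5}
  ]
}}

```text
t: 32.75
tool_pos: [0.4881, -0.011, 0.2352]
tool_rot: [2.358, 2.074, 0.001]
contact_force: [-0.3, 0.8, -3.0]
opening: 0.0567
grip_force: 54.0
```

Call:
{"api": "drive_tool", "payload": {
  "steps": [
    {"translation": [0, 0, 0], "angular": [0, 0, 0], "gripper": 0.5},
    {"translation": [0, 0, 0], "angular": [0, 0, 0], "gripper": 0.5},
    {"translation": [0, 0, 0], "angular": [0, 0, 0], "gripper": 0.5},
    {"translation": [0, 0, 0], "angular": [0, 0, 0], "gripper": 0.5}
  ]
}}

```text
t: 33.25
tool_pos: [0.4875, -0.0109, 0.2334]
tool_rot: [-2.358, -2.074, 0.001]
contact_force: [0.0, -0.5, -3.2]
opening: 0.0567
grip_force: 54.0
```

```bash
python3 - <<'E'
from w import *
from sp import green
weigh(6); o=st()
im=ctrl.get_image("side")
W=cloud(im); z=W[...,2]
for n,(x,y) in dict(left=(.464,.1138),right=(.4975,-.137)).items():
    p=W[(abs(W[...,0]-x)<.035)&(abs(W[...,1]-y)<.035)&(z>.072)&(z<.086)]
    if len(p): print(n,len(p),p.mean(0).round(4))
p=W[green(im)&(abs(W[...,0]-.658)<.05)&(abs(W[...,1]+.122)<.05)]; print("spoon",p.mean(0).round(3),p.min(0).round(3),p.max(0).round(3))
s=ctrl.get_image("scene")["color"][120:300,120:360,::-1]
cv2.imwrite("pics/end.png",np.hstack([cv2.resize(s,(480,360)),cv2.resize(im["color"][90:270,170:330,::-1],(320,360))]))
E
```

```text
mean force [-0.221 -0.229 -2.608] sd [0.4   0.235 0.476]
{'t': 33.55, 'tool_pos': [0.4878, -0.0109, 0.2341], 'tool_rot': [2.3592, 2.0745, 0.0], 'contact_force': [-0.4109, -0.5926, -2.0766], 'opening': 0.0565, 'grip_force': 54.0193}
left 204 [0.4628 0.1188 0.0774]
right 130 [ 0.4961 -0.1308  0.0774]
spoon [ 0.658 -0.115  0.103] [ 0.649 -0.135  0.073] [ 0.669 -0.101  0.132]
```

View pics/end.png

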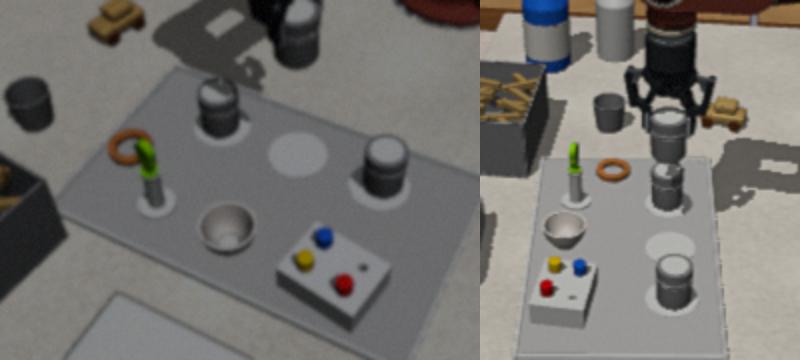

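The heavy pot is held upright about 19 cm above the tray. The two light pots stand on their discs and the spoon is home in the tube at (150,175). Handing in.

```bash
python3 -c "
from station import ctrl
print(ctrl.finish_job())"
```

```text
the job is handed in; nothing more can be done
None
```

The job is handed in, verdict not shown: the spoon is fully home in the tube and let go, the left and right pots (about 1 N each) are back on their places, and the heaviest, the middle pot (about 2.6 N), is held upright and still about 19 cm above the tray.

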